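# Rock the faulty relay out of the fridge alarm unit

### The job

The red-topped relay in the medicine fridge's alarm unit has failed. Rock it gently side to side until it rises free of its tight socket, without hauling the shock-mounted socket deck up with it, and stand it upright on its blades on the floor of the teal tub. Leave the green-topped relay seated.

Things in the scene. Friction and masses are not known exactly. Their poses are not given: they have to be found in the camera images.
- red_relay: Failed plug-in relay: grey block, black ribs, RED top, 50 (x) x 30 (y) x 58 mm tall, 0.1 kg. Origin at the centre of the block's underside, which lies on the deck when seated; z up. Rock it by tipping it about its own y axis, some 7 degrees each way. Leaning it over 14 degrees while its origin is less than 9 mm above its seat bends the blades and fails.
- red_relay_grip (a point): Where to hold the red relay: inside the block on its upright axis, 35 mm above its origin. Grip across the 30 mm width (fingers closing along the relay's y), firmly.
- red_relay_foot (a point): Point 12 mm below the red relay's origin, level with the tips of its two rows of brass blades (rows at x = +-18 mm, each 7 mm in x, 20 mm in y). It stands on them. Sprung contacts pinch each row: 14 to 20 N of dry friction a row. A straight pull needs about 34 N; rocking, one row rising while the other sinks, the drags cancel: walk it up 2 to 3 mm a swing.
- green_relay: The good relay, the same but with a GREEN top; stays seated in the other socket.
- alarm_unit: Alarm unit, fixed to the bench: grey base plate 124 (x) x 214 (y) x 8 mm, four studs with nuts, tops 66 mm up, at x +-48, y +-92 mm, carrying a black deck 112 x 204 mm, its top 45 mm above the bench, with the two sockets. Origin at the centre of the underside, z up. Seated relays have axes parallel to the unit's, origin at z = 45 mm.
- socket_a (a point): Centre of the socket at x = 0, y = +47.5 mm of the unit, on the deck's top. Either relay may be in it. The wells give the blades 2.5 mm play each way in x, none in y.
- socket_b (a point): Centre of the other socket, at x = 0, y = -47.5 mm of the unit.
- deck (a joint): Rise of the shock-mounted socket deck in m: 0 at rest on its mounts; it slides straight up only, with both relays. It starts to rise at a net upward pull of about 9 N and then gives 1 mm per newton. More than 0.006 fails.
- repair_tub: Open teal plastic tub, 292 (x) x 328 (y) x 116 mm tall, loose, 0.6 kg. Origin at the centre of its underside, z up. The inner floor is 10 mm above the origin and flat over x +-75, y +-90 mm; its sides slope outward to the rim.

How it is judged (in metres and radians):
On the way, in this order (a step that is already met when the one before it is completed fails the run):
1. the red relay is leaned at least 3 degrees while still in its socket (angle between red_relay's own z axis and vertical above 0.052 rad and z of red_relay in the frame of alarm_unit below 0.054 m), for 0.05 s.
2. the red relay is clear of its socket (z of red_relay in the frame of alarm_unit above 0.065 m), for 0.1 s.
At the end, for the whole second after the job is handed in: The red relay stands upright (within 7 degrees) on its blades on the tub's inner floor, at rest and released; the tub is level; the green relay is still seated (moved under 4 mm, tilted under 3 degrees) and the deck is back on its mounts (within 2 mm) (x of red_relay in the frame of repair_tub between -0.095 and 0.095 m and y of red_relay in the frame of repair_tub between -0.115 and 0.115 m and z of red_relay in the frame of repair_tub between 0.015 and 0.03 m and angle between red_relay's own z axis and vertical below 0.12 rad and linear speed of red_relay below 0.02 m/s and angle between each of repair_tub, green_relay's own z axis and vertical below 0.05 rad and distance of green_relay from where it was at the start of the episode below 0.004 m and value of joint deck below 0.002 m); the robot touches nothing.
It fails at once if the socket deck is hauled up more than 6 mm (value of joint deck above 0.006 m).
It fails at once if the red relay is leaned more than 14 degrees while in its socket (angle between red_relay's own z axis and vertical above 0.245 rad and z of red_relay in the frame of alarm_unit below 0.054 m and distance between red_relay and alarm_unit below 0.09 m).
It fails at once if the green relay is pulled or knocked out (distance of green_relay from where it was at the start of the episode above 0.012 m or angle between green_relay's own z axis and vertical above 0.2 rad).
It also fails if it takes over 51 s, if anything falls off the work surface, if the arm or the gripper's body presses on something with over 40 N, if the wrist force passes 120 N, or if a joint passes its speed limit or range.

### The arm

A 6-joint arm with a two-finger parallel gripper is mounted at the origin on a cart in front of the work surface, level with it; the furniture and walls round the work are solid. World frame = base frame: x ahead of the robot, y to its left, z up, the work surface at z = 0. Lengths are in mm, angles in rad, forces in N, time in s.
With the tool pointing down it reaches from about 350 to 975 mm from the base axis. Payload 7.1 kg.
Tool frame: the origin (TCP) lies between the finger pads; the fingertips stand 17 mm ahead of it and the grasp point (between the pads) lies 2 mm behind it; z points along the fingers, y is the line along which they close (so a half turn about z gives the same grasp; the last joint's range is limited). The gripper opens to 88 mm and grips with 3 to 60 N. Pads are 20 mm wide; open, the fingers measure 115 mm over their backs; the gripper's body (75 mm by 178 mm) begins 61 mm behind the grasp point.
Start: joints at [1.128, 0.423, 1.63, -0, 1.089, -0.019], TCP at [256.985, 569.705, 239.675] pointing down, gripper open.
Joint ranges: [-3, 3], [-0.9, 2.11], [0.09, 2.58], [-1.31, 4.45], [0.11, 2.69], [-2.54, 2.54]. Speed limits (rad/s): [2.39, 2.39, 3.01, 3.14, 3.14, 3.14].

### API

Orientations are given as a rotation vector (axis times angle).
In Python, from workcell import ctrl gives the robot as it stands.
- The arm moves only by the shell command python3 jog.py [OPENING], which reads ROWS from standard input. ROWS is a JSON list that holds a single list of rows (three levels of brackets), with 1 to 5 rows, each of 6 numbers: dx, dy, dz in fractions of the full range, 1 being 800 mm, then a rotation vector rx, ry, rz in shares of 180 degrees (1.0 is 180 degrees); each row shifts and turns the commanded pose from where the row before left it, along the tool's axes as they then stand; what a row does not reach is not made up. A row lasts 1/12 s, in which the tool goes at most 41.7 mm and 0.125 rad, less where a joint would pass 70% of its speed; a pose out of reach is approached as far as the arm can. OPENING is the finger opening in mm, set as the command begins (- or left out keeps the last). The fingers move at their own pace and stop on an object; the grip force is fixed at half the most. Time passes only in rows, so rows that do not move let the fingers close. It prints the time, the measured TCP pose, the force, the opening and the grip force at its end. A shift or turn number past 1, either way, is cut back to 1. Input that does not fit is refused with a message, and nothing moves.
- ctrl.get_obs(): the state, without advancing time (a new reading comes with each control period).
- ctrl.get_image(name): name is "scene" or "top" or "wrist"; returns a dict with "img" (420x560x3 uint8, red, green, blue), "fx", "fy", "cx", "cy" (pixels), "k1" (the pictures are not rectified: a ray, as slopes to the right and down, at radius r is drawn at 1 + k1 r^2 times it, then the intrinsics apply), "R" (3x3) and "t" (3): a world point X has camera coordinates R X + t. Camera axes: x right, y down, z forward; pixel columns grow to the right and rows downward; lengths in mm; the calibration is good to about 2 mm. A picture is of the moment at which its call begins. There is no depth.
- ctrl.close_job(): hands the job in; it is judged then, once.
The state is a dict: "t": time; "qpos": joint angles; "qvel": joint speeds; "joint_torque": joint torques, N m; "ee_pos": TCP position; "orientation": TCP orientation; "ft_force": force on the tool from outside, world axes, zero at the start; "moment": the same for the moment, N m; "width": finger opening in mm; "grasp_force": force on a finger pad.
Only numpy, scipy, OpenCV 4.12 (cv2) and the standard library are available. Lean on these libraries where they do the work, as an engineer would, in place of code of your own. Each camera call takes 0.05 s, during which the arm holds its last target. There are 200 camera calls.

## Working session

There is one attempt and no reset: what is moved stays moved. The work goes in short steps, Python scripts to look and compute and a shell command to move; the robot and the scene stay as the last step left them, time stands still between calls to the robot, and variables do not carry over. Pictures are saved under pics/ and viewed, at most 10 in all, crops included, and the job is handed in when it is done.

```bash
ls; mkdir -p pics; python3 - <<'E'
from workcell import ctrl
import cv2,numpy as np
o=ctrl.get_obs();print({k:np.round(v,3) for k,v in o.items()})
for n in ["scene","top"]:
    d=ctrl.get_image(n);cv2.imwrite(f"pics/{n}0.png",d["img"][:,:,::-1]);print(n,d["fx"],d["cx"],d["k1"],np.round(-np.array(d["R"]).T@d["t"]))
E
```

```text
jog.py
pics
workcell.py
{'t': np.float64(0.0), 'qpos': array([ 1.128,  0.424,  1.631, -0.   ,  1.089, -0.019]), 'qvel': array([-0.   , -0.   ,  0.   ,  0.   ,  0.001,  0.001]), 'joint_torque': array([-1.0000e-03, -5.4463e+01, -2.7366e+01,  6.4000e-02,  2.3000e-02,
       -0.0000e+00]), 'ee_pos': array([256.772, 569.233, 238.903]), 'orientation': array([-6.610e-01, -3.071e+00,  2.000e-03]), 'ft_force': array([ 0.641,  0.209, -0.713]), 'moment': array([-0.045,  0.026,  0.014]), 'grasp_force': np.float64(0.0), 'width': np.float64(88.078)}
scene 515.0505895754053 277.70124745509565 -0.1880369899330497 [ -19. -830. 1049.]
top 419.06769281663304 279.6596713465675 -0.1257382874149302 [ 404.  -73. 1083.]
```

View pics/scene0.png

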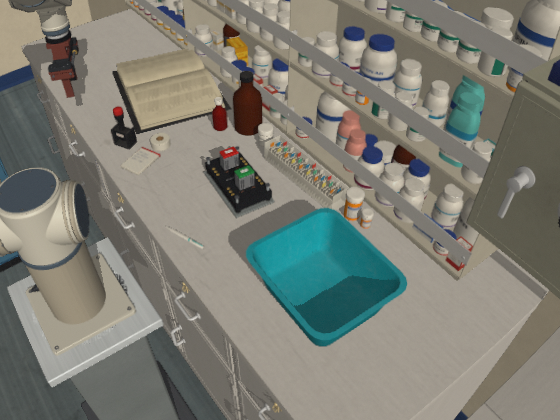

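View pics/top0.png

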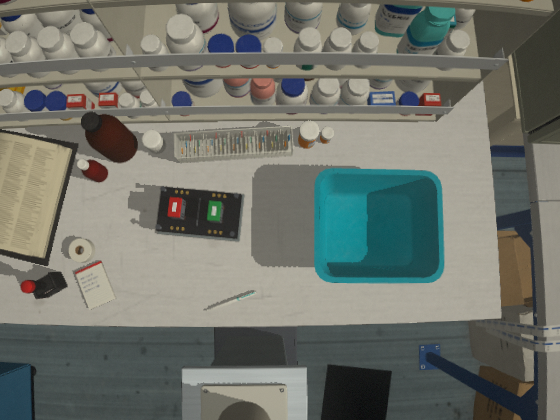

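The scene view shows the red relay at about (229,157), the green at (245,178) and the tub around (327,275). In the top view the red is at about (176,208), the green at (216,211) and the tub around (378,225). Next I'll triangulate them.

```bash
cat > h.py <<'E'
import numpy as np, cv2
from workcell import ctrl
def ray(d,uv):
    K=np.array([[d["fx"],0,d["cx"]],[0,d["fy"],d["cy"]],[0,0,1.]])
    # r_drawn = s*(1+k1 s^2): OpenCV's model
    p=cv2.undistortPointsIter(np.array(uv,float).reshape(-1,1,2),K,np.array([d["k1"],0,0,0.]),None,None,(3,100,1e-10)).reshape(-1,2)
    R=np.array(d["R"]);c=-R.T@np.array(d["t"])
    v=np.c_[p,np.ones(len(p))]@R
    return c,v/np.linalg.norm(v,axis=1)[:,None]
def plane(d,uv,z):
    c,v=ray(d,uv); return c+v*((z-c[2])/v[:,2])[:,None]
def tri(d1,u1,d2,u2):
    c1,v1=ray(d1,[u1]);c2,v2=ray(d2,[u2]);v1=v1[0];v2=v2[0]
    s=np.linalg.lstsq(np.c_[v1,-v2],c2-c1,rcond=None)[0]
    a=c1+s[0]*v1;b=c2+s[1]*v2
    return (a+b)/2,np.linalg.norm(a-b)
def mask(img,col):
    h=cv2.cvtColor(img,cv2.COLOR_RGB2HSV).astype(int);H,S,V=h[...,0],h[...,1],h[...,2]
    if col=="red": m=((H<8)|(H>172))&(S>150)&(V>90)
    if col=="green": m=(H>45)&(H<80)&(S>120)&(V>60)
    if col=="teal": m=(H>82)&(H<100)&(S>120)&(V>50)
    return (m*255).astype(np.uint8)
def blob(img,col,box):
    x0,y0,x1,y1=box;m=np.zeros(img.shape[:2],np.uint8);m[y0:y1,x0:x1]=mask(img,col)[y0:y1,x0:x1]
    cs=cv2.findContours(m,cv2.RETR_EXTERNAL,cv2.CHAIN_APPROX_NONE)[0]
    c=max(cs,key=cv2.contourArea);return cv2.convexHull(c)[:,0,:]
E
python3 - <<'E'
from h import *
s=ctrl.get_image("scene");t=ctrl.get_image("top")
for col,bs,bt in [("red",(205,140,250,175),(160,190,196,225)),("green",(228,160,265,200),(198,192,235,228)),("teal",(230,190,420,360),(300,150,460,300))]:
    a=blob(s["img"],col,bs);b=blob(t["img"],col,bt)
    ra=cv2.minAreaRect(a);rb=cv2.minAreaRect(b);print(col,ra,rb)
    X,g=tri(s,ra[0],t,rb[0]);print("tri centre",X.round(1),g.round(1))
    z=103 if col!="teal" else 116
    for d,h in((s,a),(t,b)):
        P=plane(d,h,z)[:,:2].astype(np.float32);r=cv2.minAreaRect(P);print("  plane",np.round(r[0],1),np.round(r[1],1),round(r[2],2))
for n,d,(x0,y0,x1,y1) in(("s",s,(190,130,290,220)),("t",t,(145,175,255,250))):
    cv2.imwrite(f"pics/c{n}.png",cv2.resize(d["img"][y0:y1,x0:x1,::-1],None,fx=5,fy=5,interpolation=cv2.INTER_CUBIC))
a=cv2.resize(cv2.imread("pics/cs.png"),(400,360));b=cv2.resize(cv2.imread("pics/ct.png"),(400,273));b=cv2.copyMakeBorder(b,0,87,0,0,0)
cv2.imwrite("pics/both.png",np.hstack([a,b]))
E
```

```text
red ((228.35398864746094, 152.09854125976562), (8.1163969039917, 16.3182315826416), 70.01689147949219) ((174.23077392578125, 206.65386962890625), (12.527507781982422, 20.093624114990234), 7.125016689300537)
tri centre [547.8 156.  100.8] 0.1
  plane [546.6 153.9] [34.2 45.4] 83.89
  plane [547.6 155.5] [30.1 47.4] 83.88
green ((243.97943115234375, 170.94520568847656), (9.012167930603027, 18.72658348083496), 69.44395446777344) ((213.59754943847656, 210.1219482421875), (12.478763580322266, 19.546382904052734), 6.340191841125488)
tri centre [538.4  61.8 102.2] 0.1
  plane [537.9  61.1] [34.8 48. ] 83.95
  plane [538.2  61.7] [29.6 46.3] 83.99
teal ((324.9183349609375, 269.06683349609375), (132.4170379638672, 113.34955596923828), 50.710594177246094) ((378.49993896484375, 224.99996948242188), (128.99996948242188, 113.99998474121094), -0.0)
tri centre [ 498.7 -328.   106.9] 0.8
  plane [ 494.4 -331.2] [314.1 275. ] 88.55
  plane [ 498.5 -327.7] [308.8 267.9] 88.67
```

View pics/both.png

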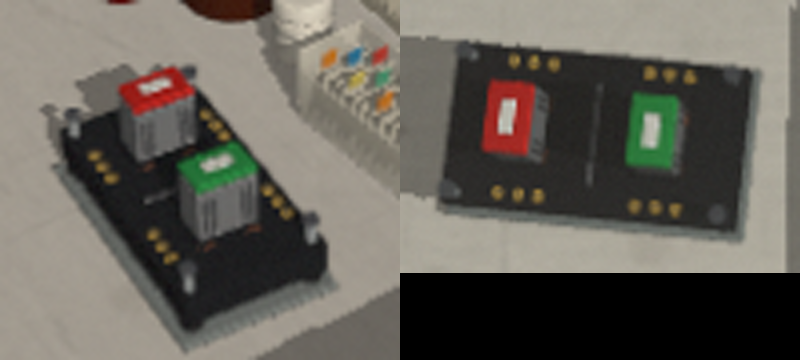

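Both views agree. The red relay is at about (547.7, 155.7) with its top near z 101–103, and the unit's yaw is about -0.103 rad. The crop shows both relays seated: red on the far-left side (white label), green on the right. Next I'll move above it with the fingers part-closed.

Units first: shifts go in shares of 800 mm and turns go in shares of 180 degrees. So -29.3 mm / 800 = -0.0366, -25.5 mm / 800 = -0.0319, -0.107 rad / 3.1416 = -0.0341.

```bash
echo '[[[0, 0, 0, 0, 0, -0.0341], [0, 0, 0, 0, 0, -0.0341], [0, 0, 0, 0, 0, -0.0341], [-0.0319, -0.0366, 0.0075, 0, 0, 0], [-0.0319, -0.0366, 0.0075, 0, 0, 0]]]' | python3 jog.py 56
echo '[[[-0.0319, -0.0366, 0.0075, 0, 0, 0], [-0.0319, -0.0366, 0.0075, 0, 0, 0], [-0.0319, -0.0366, 0.0075, 0, 0, 0], [-0.0319, -0.0366, 0.0075, 0, 0, 0], [-0.0319, -0.0366, 0.0075, 0, 0, 0]]]' | python3 jog.py
echo '[[[-0.0319, -0.0366, 0.0075, 0, 0, 0], [-0.0319, -0.0366, 0.0075, 0, 0, 0], [-0.0319, -0.0366, 0.0075, 0, 0, 0], [-0.0319, -0.0366, 0.0075, 0, 0, 0], [-0.0319, -0.0366, 0.0075, 0, 0, 0]]]' | python3 jog.py
echo '[[[-0.0319, -0.0366, 0.0075, 0, 0, 0], [0, 0, 0, 0, 0, 0]]]' | python3 jog.py
cat >> h.py <<'E'
from scipy.spatial.transform import Rotation as Ro
def delta(pos,yaw=-0.103):
    o=ctrl.get_obs();T=Ro.from_rotvec(o["orientation"])
    G=Ro.from_matrix(np.array([[-np.cos(yaw),-np.sin(yaw),0],[-np.sin(yaw),np.cos(yaw),0],[0,0,-1]]))
    return np.round(T.inv().apply(np.array(pos)-o["ee_pos"]),2),np.round((T.inv()*G).as_rotvec(),4)
E
python3 - <<'E'
from h import *
print(delta([547.7,155.7,78]))
w=ctrl.get_image("wrist");cv2.imwrite("pics/w1.png",w["img"][:,:,::-1])
t=ctrl.get_image("top");cv2.imwrite("pics/t1.png",t["img"][:,:,::-1])
E
```

```text
t: 0.62
ee_pos: [301.4, 506.7, 227.6]
orientation: [0.155, 3.137, 0.001]
ft_force: [1.6, 0.1, 0.5]
width: 58.7
grasp_force: 0.0
t: 1.03
ee_pos: [414.2, 345.7, 197.4]
orientation: [0.161, 3.137, 0.0]
ft_force: [0.7, 0.2, 0.5]
width: 55.8
grasp_force: 0.0
t: 1.45
ee_pos: [526.1, 186.8, 167.4]
orientation: [0.161, 3.137, 0.0]
ft_force: [-0.5, 0.3, 0.5]
width: 56.0
grasp_force: 0.0
t: 1.62
ee_pos: [550.6, 152.0, 160.8]
orientation: [0.168, 3.136, -0.002]
ft_force: [-0.7, -0.0, 0.2]
width: 56.0
grasp_force: 0.0
(array([ 3.35,  3.47, 82.79]), array([-0.0011,  0.0009, -0.0043]))
```

View pics/w1.png

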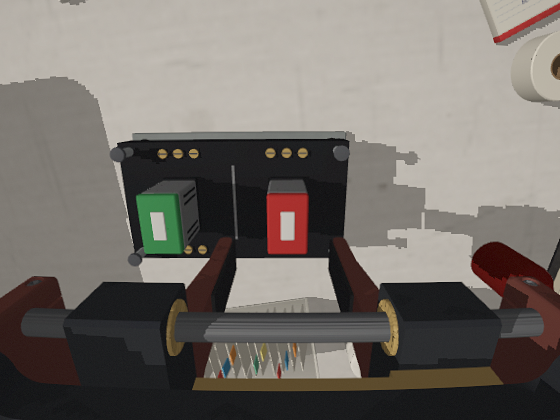

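The wrist view shows the red top at about (288,223) between the fingers and the green at (160,223). The edges are square to the image, so the yaw is good. I'll check the centre by triangulating wrist against scene/top.

```bash
python3 - <<'E'
from h import *
w=ctrl.get_image("wrist");s=ctrl.get_image("scene")
a=blob(w["img"],"red",(255,180,325,258));r=cv2.minAreaRect(a);print(r)
g=blob(w["img"],"green",(125,180,200,258))
for h in(a,g):
    P=plane(w,h,102)[:,:2].astype(np.float32);q=cv2.minAreaRect(P);print(np.round(q[0],1),np.round(q[1],1),round(q[2],2))
t=ctrl.get_image("top")
for n,d,b in(("s",s,(205,140,250,175)),):
    try: u=cv2.minAreaRect(blob(d["img"],"red",b));print(n,u,tri(w,r[0],d,u[0]))
    except Exception as e: print(n,e)
E
```

```text
((282.5, 227.0), (60.0, 41.0), 90.0)
[548.7 155.7] [30.  47.8] 83.99
[538.9  61.6] [31.7 46.8] 84.07
s ((228.36209106445312, 152.15518188476562), (8.356289863586426, 16.155494689941406), 68.19859313964844) (array([548.09513653, 155.88120264, 100.80371575]), np.float64(0.5943578391331422))
```

In the tool's units: 30 mm / 800 = 0.0375, 3.5 mm / 800 = 0.0044, -0.004 rad / 3.1416 = -0.0013.

```bash
echo '[[[0.0035, 0.0044, 0, 0, 0, -0.0013], [0, 0, 0.0375, 0, 0, 0], [0, 0, 0.0375, 0, 0, 0], [0, 0, 0.0275, 0, 0, 0], [0, 0, 0, 0, 0, 0]]]' | python3 jog.py
echo '[[[0, 0, 0, 0, 0, 0], [0, 0, 0, 0, 0, 0]]]' | python3 jog.py
python3 - <<'E'
from h import *
print(delta([548.3,155.8,78]))
E
```

```text
t: 2.28
ee_pos: [541.7, 161.2, 76.2]
orientation: [-0.151, -3.131, 0.003]
ft_force: [-1.4, -0.9, -0.5]
width: 55.8
grasp_force: 0.0
t: 2.45
ee_pos: [545.6, 161.6, 80.9]
orientation: [0.153, 3.137, 0.001]
ft_force: [-0.2, 0.6, 0.4]
width: 56.1
grasp_force: 0.0
(array([-3.22, -5.49,  2.85]), array([0.0005, 0.0012, 0.0055]))
```

```bash
echo '[[[0, 0, 0, 0, 0, 0], [0, 0, 0, 0, 0, 0]]]' | python3 jog.py
python3 - <<'E'
from h import *
print(delta([548.3,155.8,78]),ctrl.get_obs()["qvel"].round(3))
E
```

```text
t: 2.62
ee_pos: [546.2, 161.1, 81.3]
orientation: [0.154, 3.135, 0.001]
ft_force: [0.0, 1.1, -0.1]
width: 56.0
grasp_force: 0.0
(array([-2.64, -5.03,  3.32]), array([0.001 , 0.0026, 0.0046])) [-0.005  0.002  0.005  0.    -0.004  0.001]
```

In the tool's units: -5 mm / 800 = -0.0063, 3.3 mm / 800 = 0.0041, 0.004 rad / 3.1416 = 0.0013.

```bash
echo '[[[-0.0033, -0.0063, 0.0041, 0, 0, 0.0013], [0, 0, 0, 0, 0, 0], [0, 0, 0, 0, 0, 0], [0, 0, 0, 0, 0, 0]]]' | python3 jog.py
python3 - <<'E'
from h import *
print(delta([548.3,155.8,78]),ctrl.get_obs()["qvel"].round(3))
E
```

```text
t: 2.95
ee_pos: [547.4, 155.1, 76.5]
orientation: [0.162, 3.137, 0.0]
ft_force: [-0.1, -0.4, -0.1]
width: 55.6
grasp_force: 0.0
(array([-0.79,  0.8 , -1.49]), array([ 0.0001,  0.0001, -0.0003])) [ 0.003  0.003  0.001  0.    -0.001  0.002]
```

In the tool's units: -1 mm / 800 = -0.0013, -0.8 mm / 800 = -0.001.

```bash
echo '[[[-0.001, 0.0006, -0.0013, 0, 0, 0], [0, 0, 0, 0, 0, 0], [0, 0, 0, 0, 0, 0], [0, 0, 0, 0, 0, 0], [0, 0, 0, 0, 0, 0]]]' | python3 jog.py 20
echo '[[[0, 0, 0, 0, 0, 0], [0, 0, 0, 0, 0, 0], [0, 0, 0, 0, 0, 0]]]' | python3 jog.py
python3 - <<'E'
from h import *
print(delta([548.3,155.8,78]),ctrl.get_obs()["moment"].round(2))
E
```

```text
t: 3.37
ee_pos: [548.2, 156.1, 77.4]
orientation: [-0.162, -3.137, -0.001]
ft_force: [0.8, 2.2, 1.4]
width: 29.7
grasp_force: 30.0
t: 3.62
ee_pos: [548.2, 156.0, 77.4]
orientation: [0.162, 3.137, 0.001]
ft_force: [-0.3, 3.9, 0.3]
width: 30.0
grasp_force: 30.0
(array([-0.16, -0.2 , -0.62]), array([0.0003, 0.    , 0.0001])) [ 0.65  0.09 -0.03]
```

In the tool's units: -1 mm / 800 = -0.0013, -0.6 mm / 800 = -0.0008, 0.03 rad / 3.1416 = 0.0095.

```bash
echo '[[[-0.0013, 0, -0.0008, 0, 0.0095, 0], [0, 0, 0, 0, 0, 0], [0, 0, 0, 0, 0, 0]]]' | python3 jog.py
python3 -c "
from h import *;o=ctrl.get_obs();print(delta([548.3,155.8,78]),o['moment'].round(2))"
echo '[[[-0.0013, 0, -0.0008, 0, 0.0095, 0], [0, 0, 0, 0, 0, 0], [0, 0, 0, 0, 0, 0]]]' | python3 jog.py
python3 -c "
from h import *;o=ctrl.get_obs();print(delta([548.3,155.8,78]),o['moment'].round(2))"
```

```text
t: 3.87
ee_pos: [548.7, 156.0, 77.9]
orientation: [-0.161, -3.106, -0.003]
ft_force: [-1.4, 3.7, 1.6]
width: 30.0
grasp_force: 30.0
(array([ 0.41, -0.25, -0.13]), array([ 0.0003, -0.0311, -0.0003])) [ 0.92  0.42 -0.02]
t: 4.12
ee_pos: [549.4, 155.9, 78.3]
orientation: [-0.159, -3.076, -0.005]
ft_force: [-3.1, 5.2, 0.7]
width: 30.0
grasp_force: 30.0
(array([ 1.02, -0.22,  0.4 ]), array([ 0.0003, -0.0619, -0.0005])) [ 1.    0.56 -0.13]
```

In the tool's units: -1 mm / 800 = -0.0013, -0.6 mm / 800 = -0.0008, 0.03 rad / 3.1416 = 0.0095.

```bash
echo '[[[-0.0013, 0, -0.0008, 0, 0.0095, 0], [0, 0, 0, 0, 0, 0], [-0.0013, 0, -0.0008, 0, 0.0095, 0], [0, 0, 0, 0, 0, 0], [0, 0, 0, 0, 0, 0]]]' | python3 jog.py
python3 -c "
from h import *;o=ctrl.get_obs();print(delta([548.3,155.8,78]),o['moment'].round(2))
w=ctrl.get_image('wrist')['img'][130:290,100:360];s=ctrl.get_image('scene')['img'][130:220,190:290]
cv2.imwrite('pics/k.png',np.hstack([cv2.resize(s,(400,360),interpolation=2),cv2.resize(w,(400,360))])[:,:,::-1])"
```

```text
t: 4.53
ee_pos: [550.9, 155.8, 79.4]
orientation: [-0.156, -3.015, -0.01]
ft_force: [-3.9, 5.6, 2.8]
width: 29.8
grasp_force: 30.0
(array([ 2.41, -0.24,  1.73]), array([ 0.0002, -0.123 , -0.0005])) [ 1.09  0.82 -0.12]
```

View pics/k.png

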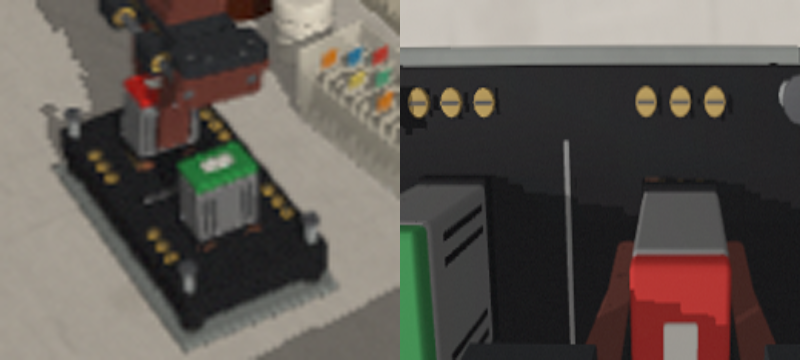

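The scene crop shows the red relay between the fingers, with the deck still down. In the wrist crop the relay's near face spans rows 188–255. I'll check its tilt relative to the tool from those two edges.

```bash
cat >> h.py <<'E'
from scipy.optimize import fsolve
def proj(d,X):
    K=np.array([[d["fx"],0,d["cx"]],[0,d["fy"],d["cy"]],[0,0,1.]]);R=np.array(d["R"])
    return cv2.projectPoints(np.array(X,float).reshape(-1,1,3),cv2.Rodrigues(R)[0],np.array(d["t"],float),K,np.array([d["k1"],0,0,0.]))[0].reshape(-1,2)
def relay(z0=77.4,verbose=True):
    """tilt of relay about its y (world, rad), and height of its origin, from near face's top & bottom edges in wrist view"""
    o=ctrl.get_obs();w=ctrl.get_image("wrist");T=Ro.from_rotvec(o["orientation"]);p=o["ee_pos"]
    h0=z0-45
    def rows(v):
        phi,s=v;a=Ro.from_rotvec([0,phi,0])
        E=np.array([[25,0,-58+h0],[25,0,h0]])+[0,0,s]
        return proj(w,p+T.apply(a.apply(E)))
    uv=rows((0,0));c=int(round(uv[0,0]))
    img=w["img"];m=mask(img,"red")[:,c-10:c+10].mean(1)>128
    r0=int(uv[0,1]);top=next(r for r in range(max(r0-30,0),r0+40) if m[r:r+4].all())
    g=img[:,c-10:c+10].mean((1,2));seg=np.arange(top-4,max(top-90,3),-1)
    grey=np.median(g[top-20:top-4]);bot=next((r for r in seg if g[r]<grey*0.62),None)
    sol=fsolve(lambda v:rows(v)[:,1]-[top-.5,bot+.5],[0,0])
    tx=T.apply([0,0,1]);tilt=np.arctan2(-tx[0],-tx[2])
    a=T*Ro.from_rotvec([0,sol[0],0]);org=p+a.apply([0,0,h0+sol[1]])
    if verbose: print("pred",uv.round(1).tolist(),"meas",top,bot,"rel tilt %.3f slip %.2f tool tilt %.3f relay tilt %.3f"%(*sol,tilt,tilt+sol[0]),"origin",org.round(1),"F",o["ft_force"].round(1),"My %.2f"%o["moment"][1],"t %.1f"%o["t"],"w %.1f"%o["width"])
E
python3 -c "
from h import *;relay()"
```

```text
pred [[282.1, 244.0], [282.1, 205.5]] meas 244 214 rel tilt -0.123 slip -12.79 tool tilt 0.122 relay tilt -0.001 origin [550.9 155.8  59.8] F [-3.2  5.   1.1] My 0.76 t 4.6 w 29.9
```

```bash
python3 -c "
from h import *
o=ctrl.get_obs();w=ctrl.get_image('wrist');T=Ro.from_rotvec(o['orientation']);p=o['ee_pos'];h0=32.4
for phi in(0,-.06,-.123):
  for dx in (0,-4):
    print(phi,dx,proj(w,p+T.apply(Ro.from_rotvec([0,phi,0]).apply(np.array([[25,0,-58+h0],[25,0,h0],[-25,0,-58+h0]])+[dx,0,0])))[:,1].round(1))
img=w['img'];print([(r,img[r,276:288].mean(0).astype(int).tolist()) for r in range(194,250,2)])
"
```

```text
0 0 [244.  205.5 335.5]
0 -4 [252.2 211.6 341.9]
-0.06 0 [239.5 207.9 335. ]
-0.06 -4 [247.9 213.9 341.8]
-0.123 0 [235.  210.4 334.2]
-0.123 -4 [243.5 216.5 341.4]
[(194, [38, 38, 40]), (196, [38, 38, 40]), (198, [37, 38, 39]), (200, [38, 38, 40]), (202, [38, 38, 40]), (204, [36, 38, 39]), (206, [36, 37, 38]), (208, [35, 35, 37]), (210, [28, 26, 24]), (212, [31, 31, 33]), (214, [38, 36, 39]), (216, [86, 85, 85]), (218, [84, 84, 83]), (220, [84, 84, 83]), (222, [84, 84, 83]), (224, [84, 84, 83]), (226, [84, 84, 83]), (228, [84, 84, 83]), (230, [85, 84, 83]), (232, [85, 84, 84]), (234, [85, 85, 84]), (236, [85, 84, 84]), (238, [85, 84, 83]), (240, [94, 94, 94]), (242, [122, 110, 109]), (244, [121, 29, 28]), (246, [134, 37, 34]), (248, [168, 49, 45])]
```

```bash
python3 -c "
from h import *
o=ctrl.get_obs();w=ctrl.get_image('wrist');T=Ro.from_rotvec(o['orientation']);p=o['ee_pos']
R=np.array(w['R']);t=np.array(w['t'])
# camera in tool
Rct=R@T.as_matrix();tct=R@p+t
T1=Ro.from_rotvec([.168,3.136,-.002]).as_matrix();p1=np.array([550.6,152.2,160.8])
w1=dict(w);w1['R']=Rct@T1.T;w1['t']=tct-w1['R']@p1
c,s=np.cos(-.103),np.sin(-.103);ex=np.array([c,s,0]);O=np.array([548.3,155.8,45])
img=cv2.imread('pics/w1.png')[:,:,::-1]
X=[O-25*ex+[0,0,58],O-25*ex,O+25*ex+[0,0,58],O-24*ex+[0,0,58]]
print(proj(w1,X).round(1))
print([(r,img[r,280:296].mean(0).astype(int).tolist()) for r in range(168,200,1)])
s=ctrl.get_image('scene')
cv2.imwrite('pics/s3.png',cv2.resize(np.hstack([s['img'][140:185,210:255],cv2.imread('pics/scene0.png')[140:185,210:255,::-1]]),(800,400),interpolation=2)[:,:,::-1])
"
```

```text
[[286.7 191.3]
 [285.8 175.1]
 [286.7 255. ]
 [286.7 192.7]]
[(168, [30, 30, 31]), (169, [30, 30, 32]), (170, [30, 30, 32]), (171, [30, 30, 32]), (172, [30, 30, 32]), (173, [30, 30, 31]), (174, [31, 31, 32]), (175, [31, 31, 32]), (176, [25, 26, 27]), (177, [21, 21, 23]), (178, [28, 26, 28]), (179, [39, 38, 39]), (180, [63, 62, 62]), (181, [73, 73, 72]), (182, [73, 72, 72]), (183, [73, 72, 72]), (184, [73, 72, 72]), (185, [73, 73, 72]), (186, [73, 73, 72]), (187, [73, 73, 73]), (188, [73, 73, 73]), (189, [73, 72, 72]), (190, [71, 71, 70]), (191, [80, 81, 81]), (192, [98, 81, 80]), (193, [107, 37, 36]), (194, [128, 32, 30]), (195, [153, 42, 38]), (196, [164, 46, 43]), (197, [167, 48, 45]), (198, [168, 48, 46]), (199, [168, 48, 45])]
```

View pics/s3.png

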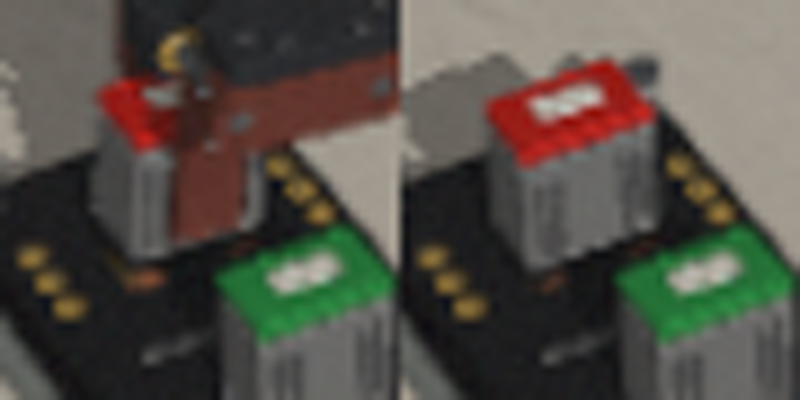

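The near-bottom corner of the relay has risen and a blade shows orange at about (145,280) in the zoom, so the relay tilts with the gripper and step 1 is done. Now I'll swing it the other way while rising gently.

In the tool's units: 1 mm / 800 = 0.0013, -0.3 mm / 800 = -0.0004, -0.03 rad / 3.1416 = -0.0095.

```bash
echo '[[[0.0013, 0, -0.0004, 0, -0.0095, 0], [0.0013, 0, -0.0004, 0, -0.0095, 0], [0.0013, 0, -0.0004, 0, -0.0095, 0], [0, 0, 0, 0, 0, 0]]]' | python3 jog.py
python3 -c "
from h import *;o=ctrl.get_obs();print(delta([548.3,155.8,78]),o['moment'].round(2))"
echo '[[[0.0013, 0, -0.0004, 0, -0.0095, 0], [0.0013, 0, -0.0004, 0, -0.0095, 0], [0.0013, 0, -0.0004, 0, -0.0095, 0], [0, 0, 0, 0, 0, 0]]]' | python3 jog.py
python3 -c "
from h import *;o=ctrl.get_obs();print(delta([548.3,155.8,78]),o['moment'].round(2))"
```

```text
t: 5.17
ee_pos: [548.4, 156.0, 80.2]
orientation: [-0.16, -3.109, -0.003]
ft_force: [0.2, 5.5, -9.9]
width: 30.3
grasp_force: 30.0
(array([ 0.  , -0.24,  2.16]), array([ 0.0003, -0.0288,  0.0004])) [ 0.94 -0.33 -0.04]
t: 5.5
ee_pos: [545.4, 156.4, 81.0]
orientation: [0.158, 3.077, -0.004]
ft_force: [-0.2, 5.1, -8.5]
width: 29.6
grasp_force: 30.0
(array([-2.8 , -0.27,  3.14]), array([0.0002, 0.0607, 0.0006])) [ 1.14 -0.05  0.12]
```

In the tool's units: 1 mm / 800 = 0.0013, -0.2 mm / 800 = -0.0003, -0.03 rad / 3.1416 = -0.0095.

```bash
echo '[[[0.0013, 0, -0.0003, 0, -0.0095, 0], [0.0013, 0, -0.0003, 0, -0.0095, 0], [0, 0, 0, 0, 0, 0]]]' | python3 jog.py
python3 -c "
from h import *;o=ctrl.get_obs();print(delta([548.3,155.8,78]),o['moment'].round(2));relay()"
```

```text
t: 5.75
ee_pos: [543.5, 156.5, 81.3]
orientation: [0.154, 3.017, -0.009]
ft_force: [0.2, 5.2, -8.5]
width: 30.1
grasp_force: 30.0
(array([-4.39, -0.26,  3.88]), array([0.0002, 0.121 , 0.0009])) [ 1.02 -0.09  0.2 ]
pred [[282.0, 243.5], [282.1, 205.1]] meas 244 213 rel tilt -0.112 slip -12.00 tool tilt -0.120 relay tilt -0.233 origin [548.2 156.1  61.5] F [ 0.2  5.2 -8.5] My -0.09 t 5.8 w 30.1
```

In the tool's units: -1 mm / 800 = -0.0013, -0.3 mm / 800 = -0.0004, 0.03 rad / 3.1416 = 0.0095.

```bash
echo '[[[-0.0013, 0, -0.0004, 0, 0.0095, 0], [-0.0013, 0, -0.0004, 0, 0.0095, 0], [-0.0013, 0, -0.0004, 0, 0.0095, 0], [-0.0013, 0, -0.0004, 0, 0.0095, 0], [0, 0, 0, 0, 0, 0]]]' | python3 jog.py
echo '[[[-0.0013, 0, -0.0004, 0, 0.0095, 0], [-0.0013, 0, -0.0004, 0, 0.0095, 0], [0, 0, 0, 0, 0, 0]]]' | python3 jog.py
echo '[[[-0.0013, 0, -0.0004, 0, 0.0095, 0], [-0.0013, 0, -0.0004, 0, 0.0095, 0], [0, 0, 0, 0, 0, 0]]]' | python3 jog.py
```

```text
t: 6.22
ee_pos: [548.2, 156.1, 82.9]
orientation: [-0.163, -3.135, -0.001]
ft_force: [-1.5, 6.2, -0.1]
width: 30.2
grasp_force: 30.0
t: 6.47
ee_pos: [550.3, 155.9, 83.5]
orientation: [-0.16, -3.076, -0.006]
ft_force: [-1.4, 6.2, -1.2]
width: 29.9
grasp_force: 30.0
t: 6.72
ee_pos: [552.6, 155.6, 84.1]
orientation: [-0.157, -3.017, -0.01]
ft_force: [-0.7, 5.8, -1.4]
width: 29.7
grasp_force: 30.0
```

In the tool's units: 1 mm / 800 = 0.0013, -0.3 mm / 800 = -0.0004, -0.03 rad / 3.1416 = -0.0095.

```bash
echo '[[[0.0013, 0, -0.0004, 0, -0.0095, 0], [0.0013, 0, -0.0004, 0, -0.0095, 0], [0.0013, 0, -0.0004, 0, -0.0095, 0], [0, 0, 0, 0, 0, 0]]]' | python3 jog.py
echo '[[[0.0013, 0, -0.0004, 0, -0.0095, 0], [0.0013, 0, -0.0004, 0, -0.0095, 0], [0.0013, 0, -0.0004, 0, -0.0095, 0], [0, 0, 0, 0, 0, 0]]]' | python3 jog.py
echo '[[[0.0013, 0, -0.0004, 0, -0.0095, 0], [0.0013, 0, -0.0004, 0, -0.0095, 0], [0, 0, 0, 0, 0, 0]]]' | python3 jog.py
python3 -c "
from h import *;relay()"
```

```text
t: 7.05
ee_pos: [549.1, 156.0, 85.3]
orientation: [-0.16, -3.111, -0.003]
ft_force: [1.3, 5.3, -7.8]
width: 30.1
grasp_force: 30.0
t: 7.38
ee_pos: [545.6, 156.3, 86.4]
orientation: [0.158, 3.075, -0.004]
ft_force: [1.5, 4.9, -7.0]
width: 29.6
grasp_force: 30.0
t: 7.63
ee_pos: [543.6, 156.5, 87.0]
orientation: [0.155, 3.015, -0.009]
ft_force: [0.7, 5.7, -5.8]
width: 29.9
grasp_force: 30.0
pred [[282.0, 243.6], [282.0, 205.2]] meas 244 213 rel tilt -0.112 slip -11.81 tool tilt -0.122 relay tilt -0.234 origin [548.3 156.1  66.9] F [ 0.7  5.7 -5.8] My 0.17 t 7.6 w 29.9
```

Rise is about 10 mm with no slip. Two more swings to clear the blades.

In the tool's units: -1 mm / 800 = -0.0013, -0.3 mm / 800 = -0.0004, 0.03 rad / 3.1416 = 0.0095.

```bash
echo '[[[-0.0013, 0, -0.0004, 0, 0.0095, 0], [-0.0013, 0, -0.0004, 0, 0.0095, 0], [-0.0013, 0, -0.0004, 0, 0.0095, 0], [-0.0013, 0, -0.0004, 0, 0.0095, 0], [0, 0, 0, 0, 0, 0]]]' | python3 jog.py
echo '[[[-0.0013, 0, -0.0004, 0, 0.0095, 0], [-0.0013, 0, -0.0004, 0, 0.0095, 0], [-0.0013, 0, -0.0004, 0, 0.0095, 0], [-0.0013, 0, -0.0004, 0, 0.0095, 0], [0, 0, 0, 0, 0, 0]]]' | python3 jog.py
echo '[[[0.0013, 0, -0.0004, 0, -0.0095, 0], [0.0013, 0, -0.0004, 0, -0.0095, 0], [0.0013, 0, -0.0004, 0, -0.0095, 0], [0.0013, 0, -0.0004, 0, -0.0095, 0], [0, 0, 0, 0, 0, 0]]]' | python3 jog.py
```

```text
t: 8.1
ee_pos: [549.4, 155.4, 88.6]
orientation: [0.161, 3.136, -0.0]
ft_force: [0.9, -0.2, -1.7]
width: 29.9
grasp_force: 30.0
t: 8.52
ee_pos: [553.2, 154.7, 89.6]
orientation: [-0.156, -3.019, -0.008]
ft_force: [0.2, 0.2, -0.0]
width: 29.9
grasp_force: 30.0
t: 8.93
ee_pos: [546.6, 155.3, 90.8]
orientation: [0.16, 3.136, -0.002]
ft_force: [-0.3, 0.7, -0.8]
width: 30.0
grasp_force: 30.0
```

Forces are near zero, so the blades are free. Lift straight up.

In the tool's units: -20 mm / 800 = -0.025, -15 mm / 800 = -0.0188.

```bash
echo '[[[0, 0, -0.0038, 0, 0, 0], [0, 0, -0.01, 0, 0, 0], [0, 0, -0.015, 0, 0, 0], [0, 0, -0.0188, 0, 0, 0], [0, 0, -0.025, 0, 0, 0]]]' | python3 jog.py
echo '[[[0, 0, -0.0313, 0, 0, 0], [0, 0, -0.0313, 0, 0, 0], [0, 0, -0.01, 0, 0, 0], [0, 0, 0, 0, 0, 0]]]' | python3 jog.py
python3 -c "
from h import *;relay();print(delta([498.5,-328,200]))
t=ctrl.get_image('top')['img'];s=ctrl.get_image('scene')['img']
cv2.imwrite('pics/l.png',np.hstack([cv2.resize(s,(400,300)),cv2.resize(t,(400,300))])[:,:,::-1])"
```

```text
t: 9.35
ee_pos: [548.3, 155.5, 149.8]
orientation: [-0.162, -3.136, 0.001]
ft_force: [-0.3, 0.0, -0.9]
width: 30.0
grasp_force: 30.0
t: 9.68
ee_pos: [550.2, 156.1, 210.1]
orientation: [0.161, 3.132, 0.003]
ft_force: [0.6, 0.8, -1.5]
width: 30.0
grasp_force: 30.0
pred [[282.1, 243.7], [282.1, 205.3]] meas 244 213 rel tilt -0.111 slip -11.47 tool tilt -0.006 relay tilt -0.117 origin [552.7 155.9 189.3] F [ 0.6  0.8 -1.5] My -0.04 t 9.7 w 30.0
(array([   0.66, -486.46,    7.72]), array([0.001 , 0.0027, 0.0001]))
```

View pics/l.png

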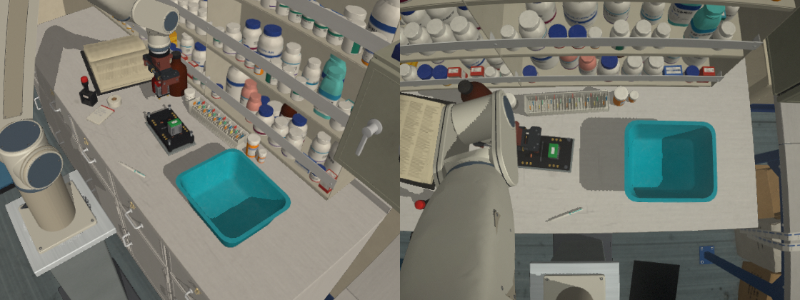

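The relay is lifted clear, and the green relay is still seated (right panel, about (554,150)). Moving to the tub.

In the tool's units: -40 mm / 800 = -0.05, -35 mm / 800 = -0.0438.

```bash
echo '[[[0, -0.0313, 0, 0, 0, 0], [0, -0.0438, 0, 0, 0, 0], [0, -0.05, 0, 0, 0, 0], [0, -0.05, 0, 0, 0, 0], [0, -0.05, 0, 0, 0, 0]]]' | python3 jog.py
echo '[[[0, -0.05, 0, 0, 0, 0], [0, -0.05, 0, 0, 0, 0], [0, -0.05, 0, 0, 0, 0], [0, -0.05, 0, 0, 0, 0], [0, -0.05, 0, 0, 0, 0]]]' | python3 jog.py
echo '[[[0, -0.05, 0, 0, 0, 0], [0, -0.0438, 0, 0, 0, 0], [0, -0.0313, 0, 0, 0, 0], [0, 0, 0, 0, 0, 0], [0, 0, 0, 0, 0, 0]]]' | python3 jog.py
python3 -c "
from h import *;print(delta([498.5,-328,70]))
"
```

```text
t: 10.25
ee_pos: [528.4, -24.7, 205.2]
orientation: [-0.16, -3.134, -0.0]
ft_force: [0.4, -1.0, -1.2]
width: 29.9
grasp_force: 30.0
t: 10.67
ee_pos: [507.9, -223.8, 205.2]
orientation: [-0.161, -3.135, -0.002]
ft_force: [0.4, -0.8, -0.5]
width: 29.9
grasp_force: 30.0
t: 11.08
ee_pos: [497.9, -322.4, 204.9]
orientation: [-0.166, -3.134, -0.003]
ft_force: [0.9, 1.2, -1.1]
width: 29.5
grasp_force: 30.0
(array([ -1.57,  -5.78, 134.93]), array([ 0.0017, -0.0028, -0.0025]))
```

In the tool's units: 30 mm / 800 = 0.0375, 28 mm / 800 = 0.035.

```bash
echo '[[[0, -0.0063, 0.025, 0, 0, 0], [0, 0, 0.0375, 0, 0, 0], [0, 0, 0.0375, 0, 0, 0], [0, 0, 0.035, 0, 0, 0], [0, 0, 0.0188, 0, 0, 0]]]' | python3 jog.py
echo '[[[0, 0, 0.01, 0, 0, 0], [0, 0, 0, 0, 0, 0], [0, 0, 0, 0, 0, 0]]]' | python3 jog.py
python3 -c "
from h import *;print(delta([498.5,-328,54.4]))
"
```

```text
t: 11.5
ee_pos: [496.7, -323.6, 80.0]
orientation: [-0.159, -3.132, -0.005]
ft_force: [-0.9, 0.7, -0.8]
width: 29.7
grasp_force: 30.0
t: 11.75
ee_pos: [498.8, -325.8, 75.8]
orientation: [-0.16, -3.137, -0.001]
ft_force: [0.6, -0.9, -1.1]
width: 29.9
grasp_force: 30.0
(array([ 0.03, -2.19, 21.42]), array([ 0.0005, -0.0007,  0.0012]))
```

In the tool's units: 6 mm / 800 = 0.0075, 4 mm / 800 = 0.005.

```bash
echo '[[[0, 0, 0.0075, 0, 0, 0], [0, 0, 0.0075, 0, 0, 0], [0, 0, 0.005, 0, 0, 0], [0, 0, 0.0025, 0, 0, 0], [0, 0, 0, 0, 0, 0]]]' | python3 jog.py
echo '[[[0, 0, 0.0019, 0, 0, 0], [0, 0, 0, 0, 0, 0], [0, 0, 0, 0, 0, 0]]]' | python3 jog.py
echo '[[[0, 0, 0.0013, 0, 0, 0], [0, 0, 0, 0, 0, 0]]]' | python3 jog.py
echo '[[[0, 0, 0.0013, 0, 0, 0], [0, 0, 0, 0, 0, 0]]]' | python3 jog.py
```

```text
t: 12.17
ee_pos: [498.4, -326.6, 57.6]
orientation: [-0.162, -3.137, -0.0]
ft_force: [0.0, 1.1, -0.7]
width: 29.7
grasp_force: 30.0
t: 12.42
ee_pos: [498.7, -326.8, 56.6]
orientation: [0.162, 3.137, -0.0]
ft_force: [-0.4, -0.2, -0.0]
width: 30.1
grasp_force: 30.0
t: 12.58
ee_pos: [498.6, -326.8, 55.5]
orientation: [0.161, 3.137, -0.0]
ft_force: [-0.6, -0.3, -1.1]
width: 29.7
grasp_force: 30.0
t: 12.75
ee_pos: [498.8, -326.8, 54.7]
orientation: [0.161, 3.137, -0.0]
ft_force: [-1.3, 0.2, 0.9]
width: 29.7
grasp_force: 30.0
```

In the tool's units: 0.7 mm / 800 = 0.0009.

```bash
echo '[[[0, 0, 0.0009, 0, 0, 0], [0, 0, 0, 0, 0, 0], [0, 0, 0, 0, 0, 0]]]' | python3 jog.py
echo '[[[0, 0, 0.0006, 0, 0, 0], [0, 0, 0, 0, 0, 0]]]' | python3 jog.py
```

```text
t: 13.0
ee_pos: [498.8, -326.8, 54.6]
orientation: [0.161, 3.137, -0.0]
ft_force: [-1.8, 0.7, 7.7]
width: 30.0
grasp_force: 30.0
t: 13.17
ee_pos: [498.9, -326.9, 54.5]
orientation: [0.161, 3.137, -0.0]
ft_force: [-2.3, 1.8, 12.8]
width: 29.8
grasp_force: 30.0
```

It is in contact with the floor. Ease off slightly, open, and withdraw upward.

In the tool's units: -0.8 mm / 800 = -0.001.

```bash
echo '[[[0, 0, -0.001, 0, 0, 0], [0, 0, 0, 0, 0, 0]]]' | python3 jog.py
echo '[[[0, 0, 0, 0, 0, 0], [0, 0, 0, 0, 0, 0], [0, 0, 0, 0, 0, 0], [0, 0, 0, 0, 0, 0], [0, 0, 0, 0, 0, 0]]]' | python3 jog.py 60
echo '[[[0, 0, -0.005, 0, 0, 0], [0, 0, -0.015, 0, 0, 0], [0, 0, -0.025, 0, 0, 0], [0, 0, -0.0375, 0, 0, 0], [0, 0, -0.0375, 0, 0, 0]]]' | python3 jog.py
echo '[[[0, 0, -0.0375, 0, 0, 0], [0, 0, -0.05, 0, 0, 0], [0, 0.0313, -0.0125, 0, 0, 0], [0, 0.05, 0, 0, 0, 0], [0, 0.05, 0, 0, 0, 0]]]' | python3 jog.py
echo '[[[0, 0.05, 0, 0, 0, 0], [0, 0.05, 0, 0, 0, 0], [0, 0.0313, 0, 0, 0, 0], [0, 0, 0, 0, 0, 0], [0, 0, 0, 0, 0, 0]]]' | python3 jog.py
python3 -c "
from h import *
T=ctrl.get_image('top');S=ctrl.get_image('scene');t=T['img'];s=S['img']
cv2.imwrite('pics/e.png',np.hstack([cv2.resize(s,None,fx=.714,fy=.714),cv2.resize(t[160:290,290:450],(400,300))])[:,:,::-1])
for c,bs,bt in(('red',(260,220,395,330),(320,175,440,275)),('green',(220,150,270,200),(195,185,240,235))):
  try: print(c,tri(S,cv2.minAreaRect(blob(s,c,bs))[0],T,cv2.minAreaRect(blob(t,c,bt))[0]))
  except Exception as e: print(c,e)
"
```

```text
t: 13.33
ee_pos: [498.8, -326.9, 54.6]
orientation: [0.161, 3.137, -0.001]
ft_force: [-0.7, 1.8, 7.3]
width: 30.2
grasp_force: 30.0
t: 13.75
ee_pos: [498.5, -326.7, 53.8]
orientation: [-0.161, -3.137, -0.0]
ft_force: [0.0, -0.5, -0.7]
width: 58.8
grasp_force: 0.0
t: 14.17
ee_pos: [498.2, -326.4, 151.4]
orientation: [-0.161, -3.136, -0.001]
ft_force: [0.9, -0.1, 0.0]
width: 59.8
grasp_force: 0.0
t: 14.58
ee_pos: [510.0, -222.2, 232.8]
orientation: [0.165, 3.133, -0.002]
ft_force: [0.3, 0.1, 0.3]
width: 59.9
grasp_force: 0.0
t: 15.0
ee_pos: [520.4, -116.8, 231.1]
orientation: [0.157, 3.137, -0.001]
ft_force: [-0.6, -0.4, 0.2]
width: 59.6
grasp_force: 0.0
red (array([ 498.82300696, -326.43829443,   77.26584826]), np.float64(0.31774403827509345))
green (array([537.60178468,  61.9296391 , 101.93053128]), np.float64(0.04390377243357214))
```

View pics/e.png

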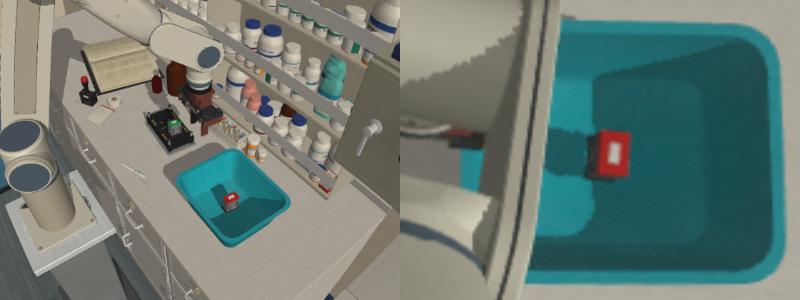

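The red relay stands upright mid-tub, at about (614,155) in the zoom, with its top measured at z 77 against an expected 80. The green relay hasn't moved measurably: (537.6, 61.9, 101.9) now against (538.4, 61.8, 102.2) at the start. Handing in.

```bash
python3 -c "
from workcell import ctrl
print(ctrl.close_job())"
```

```text
the job is handed in; nothing more can be done
None
```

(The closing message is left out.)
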